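# Calibrate the lab balance: set the check weight and hold the recessed switch

## Task

Calibrate the balance: stand the largest steel check weight upright inside the engraved ring at the centre of the pan, setting it down gently and letting go of it. Then take the black-handled stylus from the tool stand, put its tip through the small round hole in the balance's deck and press the recessed calibration switch fully down; finish while still holding the switch down with the stylus in the gripper. Leave the other weights and tools where they are.

Things in the scene. Friction and masses are not known exactly. Their poses are not given: they have to be found in the camera images.
- balance: the precision balance, fixed to the bench: white housing 250 (its x) x 200 (its y) x 70 mm high (flat top deck at 70 mm). Origin: centre of its underside, at bench level. Its front with the sloped display console faces its own -x; the round pan is towards its +x. The switch hole is on the deck corner at +y beside the pan; the mirror corner at -y has a spirit level (no hole)
- pan: round stainless weighing pan, 120 mm across, 4 mm thick, fixed on the balance, flat, top 83.5 mm above the bench. Origin on its axis, 7 mm below the top face
- pan_centre (a point): centre of the pan's top face (83.5 mm above the bench), which is the centre of an engraved ring 50 mm across
- switch_hole (a point): centre of the mouth of the vertical round hole over the recessed calibration switch: hole 12 mm across, mouth 71 mm above the bench, in a small 30 mm square dark grey plate standing 1 mm proud of the deck. The switch's flat cap (11 mm across) fills the bottom of the hole, 22 mm below the mouth
- cal_button (a joint): travel of the recessed calibration switch, m: 0 = up, 0.004 = fully down. Spring: about 2 N to start, 4 N fully down; it comes back up when let go
- weight_500: the largest of three plain steel check weights: 500 g, upright cylinder 38 mm across and 44 mm high, above it a neck (16 mm across, 6 mm high) and a knob 25 mm across and 14 mm high; 64 mm tall in all. Origin: centre of its flat underside. Stands loose on the felt-topped board
- weight_200: middle check weight, same shape: 200 g, 29 mm across, 47 mm tall. Origin: centre of its underside. Leave alone
- weight_100: smallest check weight, same shape: 100 g, 23 mm across, 38 mm tall. Origin: centre of its underside. Leave alone
- weight_board: flat wooden board with blue felt top, 210 (its x) x 80 x 12 mm, fixed. Origin: centre of its underside. The three weights stand in a row along its x, 65 mm apart, in any order
- stylus: blunt stylus: black round handle 13 mm across and 80 mm long, with a steel shank 6 mm across and 46 mm long below it, flat tip; 126 mm in all, about 40 g. Origin: centre of the tip; its z runs up along the shank to the handle. It stands upright in the tool stand, shank in a bore, the handle's lower end resting on the stand's top 60 mm above the bench, so the handle spans 60 to 140 mm
- brush: cleaning brush in the tool stand: 13 mm wooden handle with a flat grey bristle head upward, its top 132 mm above the bench. Origin: lower end of its 6 mm pin, in the bore 14 mm above the bench. Leave alone
- spatula: steel spatula in the tool stand: thin 5 mm rod with a small flat blade upward, its top 144 mm above the bench. Origin: lower end of its 6 mm pin, in the bore 14 mm above the bench. Leave alone
- tool_stand: aluminium block stand 190 (its x) x 70 x 60 mm high, fixed, with three vertical bores 8 mm across and 50 mm deep in a row along its x, 60 mm apart; each holds one tool, in any order. Origin: centre of its underside
Not all that is in view belongs to the job. What is shaped like the weight_500 but orange or yellow is not meant.

How it is judged:
On the way, in this order (a step that is already met when the one before it is completed fails the run):
1. the largest weight stands upright inside the pan's ring, let go (horizontal distance between weight_500 and pan_centre below 0.006 m and angle between weight_500's own z axis and vertical below 0.05 rad and contact force between weight_500 and pan above 3 N and contact force between each of the arm, the fingers and weight_500 below 0.05 N), for 0.3 s.
2. the stylus, held in the gripper, presses the switch down through the hole, the weight still in place (all of step 1 and value of joint cal_button above 0.0032 m and z of stylus in the frame of switch_hole below -0.02 m and horizontal distance between stylus and switch_hole below 0.006 m and contact force between stylus and balance above 1.5 N and contact force between the fingers and stylus above 1 N and contact force between the fingers and balance below 0.5 N), for 0.3 s.
At the end, for the whole second after the job is handed in: 500 g weight untouched on the pan, upright (0.05 rad), within 6 mm of its centre; stylus gripped, tip 20 mm or more down the hole, switch at least 3.2 of 4 mm down with over 1.5 N, fingers off the balance; other weights, brush and spatula within 20 mm of their places (all of step 2 and distance of each of weight_200, weight_100, brush, spatula from where it was at the start of the episode below 0.02 m); the arm keeps its last pose, push and grip.
It fails at once if the weight is let fall onto the balance (moving at over 0.35 m/s out of the fingers over the pan) (horizontal distance between weight_500 and pan_centre below 0.1 m and linear speed of weight_500 above 0.35 m/s and contact force between the fingers and weight_500 below 0.05 N).
It fails at once if the weight is rammed onto the balance (more than 50 N) (contact force between weight_500 and balance above 50 N).
It fails at once if another weight or tool is disturbed (moved more than 20 mm) (distance of any of weight_200, weight_100, brush, spatula from where it was at the start of the episode above 0.02 m).
It also fails if it takes over 72 s, if anything falls off the work surface, if the arm or the gripper's body presses on something with over 40 N, if the wrist force passes 120 N, or if a joint passes its speed limit or range.

## Robot

A 7-joint arm with a two-finger parallel gripper is mounted at the origin on the work surface. World frame = base frame: x ahead of the robot, y to its left, z up, the work surface at z = 0. Lengths are in m, angles in rad, forces in N, time in s.
With the tool pointing down it reaches from about 0.4 to 0.875 m from the base axis. Payload 19.3 kg.
Tool frame: the origin (TCP) lies at the very end of the fingers, on their centre line; the grasp point (between the pads) lies 19 mm behind it; z points along the fingers, y is the direction in which the jaws open and shut (so a half turn about z gives the same grasp; the last joint's range is limited). The gripper opens to 85 mm and grips with 20 to 120 N. Pads are 22 mm wide; open, the fingers measure 114 mm over their backs; the gripper's body (76 mm by 85 mm) begins 54 mm behind the grasp point. The pads swing forward as they close: fully open they stand 13 mm farther back than shut.
Start: joints at [-1.241, 0.521, -0.036, 1.599, 0.021, 1.021, -0.113], TCP at [0.243, 0.576, 0.231] pointing down, gripper open.
Joint ranges: [-2.91, 2.91], [-0.3, 2.13], [-1.5, 1.42], [0.17, 2.43], [-1.26, 4.41], [0.16, 1.93], [-2.52, 2.52]. Speed limits (rad/s): [1.89, 1.89, 2.39, 2.39, 3.01, 3.01, 3.01].

## Interface

Orientations are given as [roll, pitch, yaw] about the fixed x, y, z axes, in that order (R = Rz(yaw) Ry(pitch) Rx(roll)).
In Python, from workcell import bot, vision, job_done gives the robot as it stands.
- The arm moves only by the tool arm_command, never from a script. Its arguments are lists of equal length, an entry for each row: "gripper": the finger opening in cm, from 0 to 8.54; "slide": the shift along the tool's x, y, z in cm, a list of three; "turn": the turn, a rotation vector about the tool's x, y, z in degrees, a list of three. A call has 1 to 5 rows; each row is the pose to reach, as a shift and turn from the pose commanded when the call began, along the tool's axes at that moment; what a row does not reach only later rows make up. A row lasts 1/8 s, in which the tool goes at most 62.5 mm and 10.7 degrees, less where a joint would pass 70% of its speed; a pose out of reach is approached as far as the arm can. A call with a gripper value outside its range is refused whole. The fingers move at their own pace and stop on an object; "force" is the grip in N (left out, the last holds). Time passes only in rows, so rows that repeat a pose let the fingers close. It gives the time, the measured TCP pose, the force and the opening at its end, in the units of the state.
- bot.observe(): the state, without advancing time (a new reading comes with each control period).
- vision.grab_frame(name): name is "scene" or "top"; returns the picture (400x640x3 uint8, blue, green, red); there is no depth.
- vision.camera_model(name): a dict with "mtx" (3x3 intrinsics, pixels), "T" (4x4, takes a point from camera to world coordinates). Camera axes: x right, y down, z forward; pixel columns grow to the right and rows downward; lengths in m; the calibration is good to about 2 mm. A picture is of the moment at which its call begins. camera_model takes no time and is no camera call.
- job_done(): hands the job in, once; it reports no verdict.
The state is a dict: "clock": time; "qpos": joint angles; "qd": joint speeds; "joint_efforts": joint torques, N m; "position": TCP position; "tool_rot": TCP orientation; "force": force on the tool from outside, world axes, zero at the start; "moment": the same for the moment, N m; "grip_width": finger opening in m.
Only numpy, scipy, OpenCV 4.12 (cv2) and the standard library are available. Lean on these libraries where they do the work, as an engineer would, in place of code of your own. Each camera call takes 0.05 s, during which the arm holds its last target. There are 200 camera calls.

## Working session

There is one attempt and no reset: what is moved stays moved. The work goes in short steps, Python scripts to look and compute and a tool call to move; the robot and the scene stay as the last step left them, time stands still between calls to the robot, and variables do not carry over. Pictures are saved under pics/ and viewed, about 8 in all and at most 12, crops included, and the job is handed in when it is done.

Besides the shell and the picture viewer there is one more tool, called by a JSON object that holds its "fn" and its "kwargs". arm_command: Moves the arm, as the interface text tells. Its arguments: {"type":"object","properties":{"gripper":{"type":"array","items":{"type":"number"}},"slide":{"type":"array","items":{"type":"array","items":{"type":"number"}}},"turn":{"type":"array","items":{"type":"array","items":{"type":"number"}}},"force":{"type":"number"}},"required":["gripper","slide","turn"]}

```bash
mkdir -p pics; ls; python3 - <<'E'
from workcell import bot,vision
import cv2,numpy as np
np.set_printoptions(precision=4,suppress=True)
s=bot.observe();print({k:s[k] for k in('clock','position','tool_rot','force','grip_width')})
for n in('scene','top'):
    cv2.imwrite(f'pics/{n}0.png',vision.grab_frame(n));m=vision.camera_model(n);print(n,m['mtx'],m['T'])
E
```

```text
pics
{'clock': 0.0, 'position': array([0.2432, 0.5754, 0.2307]), 'tool_rot': array([-3.1404,  0.0001,  2.7418]), 'force': array([-0.0021,  0.3212, -0.8462]), 'grip_width': 0.08536980703308565}
scene [[397.6972   0.     319.8221]
 [  0.     397.6972 195.6023]
 [  0.       0.       1.    ]] [[-0.5285  0.4939 -0.6905  1.1601]
 [ 0.8489  0.3115 -0.4269  0.4361]
 [ 0.0043 -0.8118 -0.5839  0.601 ]
 [ 0.      0.      0.      1.    ]]
top [[405.379    0.     316.3897]
 [  0.     405.379  206.7788]
 [  0.       0.       1.    ]] [[ 0.0138 -0.9898  0.1417  0.3687]
 [-0.9998 -0.0153 -0.0089  0.0444]
 [ 0.011  -0.1416 -0.9899  1.1494]
 [ 0.      0.      0.      1.    ]]
```

View pics/scene0.png

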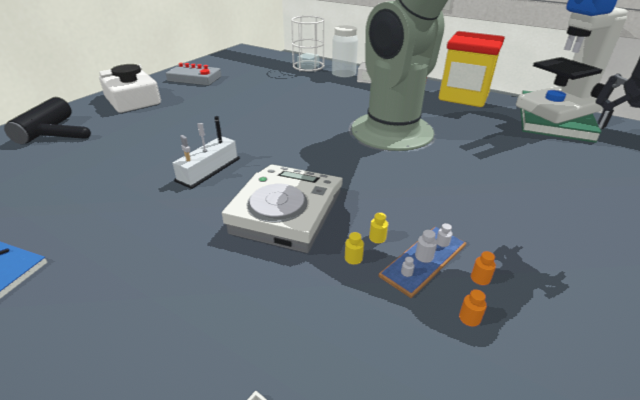

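View pics/top0.png

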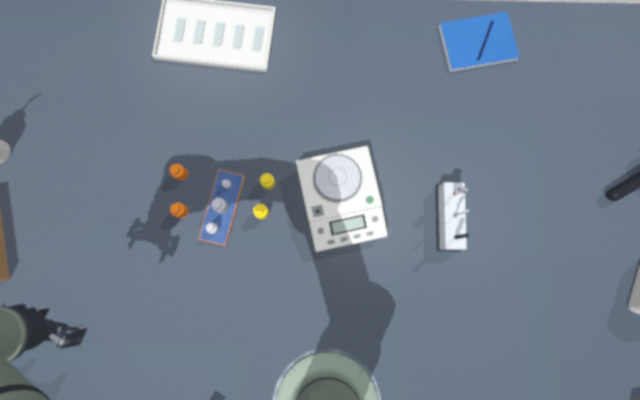

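The scene picture shows three steel weights on the blue board (small 408,267; large 427,246; middle 445,235). Lookalikes are yellow at (355,249) and (379,228) and orange at (484,268) and (473,308). The stylus is the black tool at (219,130). The brush (186,148) and spatula (202,137) are the other tools. In the top view the large weight is at about (218,205), the pan at (338,177), the hole plate at (318,210), and the stylus at about (460,236). I'll take one close crop to check.

```bash
python3 - <<'E'
import cv2,numpy as np
t=cv2.imread('pics/top0.png');s=cv2.imread('pics/scene0.png')
def c(im,x,y,w,h,k=4):return cv2.resize(im[y:y+h,x:x+w],None,fx=k,fy=k,interpolation=cv2.INTER_CUBIC)
a=np.hstack([c(t,190,160,65,100),c(t,290,140,100,100),c(t,430,170,35,100)][:3])
b=np.hstack([c(s,380,215,90,50),c(s,165,105,80,50),c(s,235,170,30,50)])
print(a.shape,b.shape);cv2.imwrite('pics/c1.png',np.vstack([a[:, :800],b[:, :800]]))
E
```

```text
(400, 800, 3) (200, 800, 3)
```

View pics/c1.png

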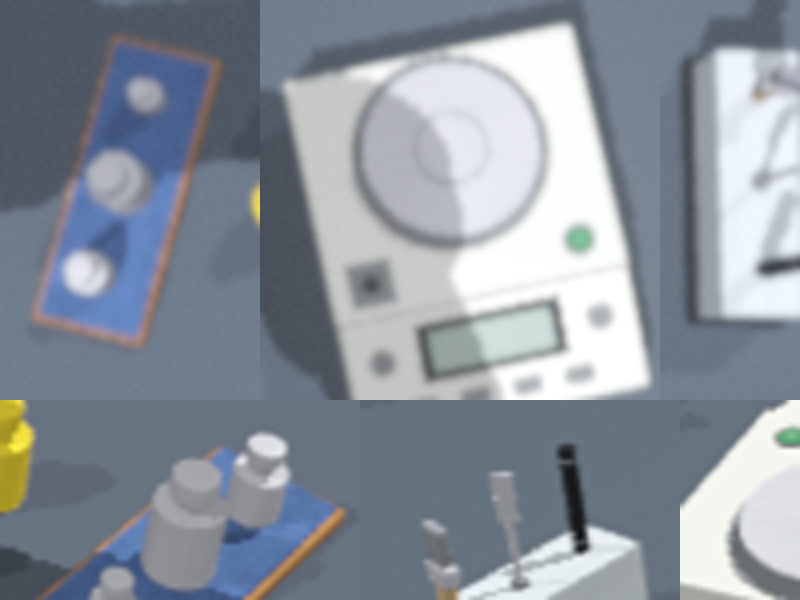

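The large weight is the middle one, knob near top pixel (217.5,203.5), body (219,205). The balance hole is near (317.5,211), the ring centre near (337.6,177), and the stylus handle foot near (455.5,236.5) in top and (220,141.5) in scene.

```bash
cat > h.py <<'E'
import cv2,numpy as np
from workcell import vision
from scipy.optimize import least_squares
np.set_printoptions(precision=4,suppress=True)
M={n:vision.camera_model(n) for n in('scene','top')}
def proj(n,P):
    m=M[n];T=np.linalg.inv(m['T']);p=np.atleast_2d(P)@T[:3,:3].T+T[:3,3];q=p@m['mtx'].T;return q[:,:2]/q[:,2:]
def at(n,uv,z):
    m=M[n];d=m['T'][:3,:3]@np.linalg.inv(m['mtx'])@np.r_[uv,1];o=m['T'][:3,3];return o+d*(z-o[2])/d[2]
def tri(uvs):
    return least_squares(lambda P:np.concatenate([proj(n,P)[0]-np.array(u) for n,u in uvs.items()]),[.6,0,.1]).x
E
python3 - <<'E'
from h import *
t=cv2.imread('pics/top0.png');s=cv2.imread('pics/scene0.png')
print('ring',at('top',(337.6,176.9),.0835),'hole',at('top',(317.4,210.9),.071),'hole->ring dist')
print('sty foot',at('top',(455.4,236.4),.06),at('scene',(219.9,141.4),.06))
print('weight knob',at('top',(217.5,203.5),.076),'body',at('top',(219.3,205.),.056))
# pan ellipse: grayness vs. housing; use edges via min residual model fit: circle radius .06 at z .0835, gradient
def lines(n,mask,name):
    cs,_=cv2.findContours(mask,cv2.RETR_EXTERNAL,cv2.CHAIN_APPROX_NONE);c=max(cs,key=cv2.contourArea)
    r=cv2.minAreaRect(c);print(name,cv2.contourArea(c),r,[at(n,p,.07 if name=='bal' else .012 if name=='board' else .06) for p in cv2.boxPoints(r)])
h=cv2.cvtColor(t,cv2.COLOR_BGR2HSV)
box=lambda m,x0,y0,x1,y1:(lambda z:(z.__setitem__((slice(y0,y1),slice(x0,x1)),m[y0:y1,x0:x1]),z)[1])(np.zeros_like(m))
g=t.min(2)
lines('top',box((g>150).astype(np.uint8)*255,285,135,395,260),'bal')
lines('top',box((g>150).astype(np.uint8)*255,430,170,480,260),'stand')
m=((h[...,1]>110)).astype(np.uint8)*255
lines('top',box(m,190,160,250,250),'board')
E
```

```text
ring [ 0.6032 -0.021   0.0835] hole [0.5119 0.0318 0.071 ] hole->ring dist
sty foot [ 0.4497 -0.3414  0.06  ] [ 0.4473 -0.3425  0.06  ]
weight knob [0.5271 0.299  0.076 ] body [0.526  0.2986 0.056 ]
bal 6828.0 ((342.1326599121094, 198.2102813720703), (94.70113372802734, 75.2000961303711), 77.73522186279297) [array([0.6517, 0.094 , 0.07  ]), array([ 0.7003, -0.1073,  0.07  ]), array([ 0.4461, -0.1599,  0.07  ]), array([0.401 , 0.0355, 0.07  ])]
stand 1509.5 ((454.0, 215.5), (67.0, 28.0), 90.0) [array([ 0.5987, -0.3041,  0.06  ]), array([ 0.5999, -0.3814,  0.06  ]), array([ 0.4164, -0.3742,  0.06  ]), array([ 0.4153, -0.2987,  0.06  ])]
board 940.0 ((220.98135375976562, 206.967041015625), (22.428558349609375, 68.03507995605469), 15.5241117477417) [array([0.4419, 0.3554, 0.012 ]), array([0.6302, 0.3136, 0.012 ]), array([0.6136, 0.2511, 0.012 ]), array([0.4261, 0.2944, 0.012 ])]
```

```bash
cat >> h.py <<'E'
from scipy.spatial.transform import Rotation as R
def go(x,y,z,yaw,s=None):
    from workcell import bot
    s=bot.observe();R0=R.from_euler('xyz',s['tool_rot']);d=R0.inv().apply(np.array([x,y,z])-s['position'])*100
    r=(R0.inv()*R.from_euler('xyz',[np.pi,0,yaw])).as_rotvec(degrees=True)
    print('clock',s['clock'],'pos',s['position'],s['tool_rot'],'F',s['force'],'w',s['grip_width'],'slide',d.round(2),'turn',r.round(2))
E
python3 - <<'E'
from h import *
print(at('scene',(429.1,233.4),.076), 'tri knob',tri({'top':(217.5,203.5),'scene':(429.1,233.4)}))
for n,P in(('ring',(.6032,-.021,.0835)),('hole',(.5119,.0318,.071)),('sty',(.4485,-.342,.06))):print(n,proj('scene',P),proj('top',P))
go(.527,.299,.16,2.917)
E
```

```text
[0.5326 0.3056 0.076 ] tri knob [0.527  0.3029 0.0706]
ring [[276.5653 196.8056]] [[337.584  176.9132]]
hole [[318.584  188.8304]] [[317.4106 210.9179]]
sty [[219.7295 141.6169]] [[455.6328 236.8623]]
clock 0.1 pos [0.2432 0.5754 0.2308] [-3.1406  0.0001  2.7418] F [0.1532 1.1057 0.518 ] w 0.08541963883430706 slide [-36.9  -14.41   7.1 ] turn [ -0.06  -0.   -10.04]
```

```bash
python3 - <<'E'
from h import *
from scipy.optimize import minimize
a=np.linspace(0,2*np.pi,40)
def circ(x,y,z,r):return np.c_[x+r*np.cos(a),y+r*np.sin(a),0*a+z]
K=8
def sil(n,x,y,shape,o):
    m=np.zeros((shape[0]*K,shape[1]*K),np.uint8)
    for z0,z1,r in((.012,.056,.019),(.056,.062,.008),(.062,.076,.0125)):
        p=proj(n,np.r_[circ(x,y,z0,r),circ(x,y,z1,r)])-o
        cv2.fillConvexPoly(m,cv2.convexHull(np.round((p+.5)*K).astype(np.int32)),255)
    return cv2.resize(m,shape[::-1],interpolation=cv2.INTER_AREA)/255.
for n,b in(('top',(203,190,235,222)),('scene',(412,222,442,266))):
    im=cv2.imread(f'pics/{n}0.png')[b[1]:b[3],b[0]:b[2]].astype(float)
    sat=(im[...,0]-im[...,2])/(im.max(2)+1);w=1-np.clip(sat/np.percentile(sat,90),0,1)
    # score: correlation of silhouettes with greyness, dilated neighbourhood only
    best=max((( (lambda s:(s*w).sum()/np.maximum(s,w*(cv2.dilate(s,np.ones((7,7)))>0)).sum())(sil(n,x,y,w.shape,np.array(b[:2]))),x,y) for x in np.arange(.51,.545,.001) for y in np.arange(.285,.32,.001)))
    print(n,best)
E
```

```text
top (np.float64(0.6498569226098988), np.float64(0.529), np.float64(0.301))
scene (np.float64(0.7054156828706957), np.float64(0.531), np.float64(0.304))
```

{"fn": "arm_command", "kwargs": {"gripper": [8.5, 8.5, 8.5, 8.5, 8.5], "slide": [[-6, -2.4, 0], [-12, -4.8, 0], [-18, -7, 1], [-24, -9.4, 2], [-30, -11.7, 4]], "turn": [[0, 0, -2], [0, 0, -4], [0, 0, -6], [0, 0, -8], [0, 0, -10]]}}

```text
clock: 0.72
position: [0.4659, 0.359, 0.1952]
tool_rot: [3.141, 0.001, 2.917]
force: [0.9, 1.0, 0.1]
grip_width: 0.0847
```

```bash
python3 -c "
from h import *
go(.5295,.302,.13,2.917)"
```

```text
clock 0.725 pos [0.4659 0.359  0.1952] [3.1409 0.0005 2.9174] F [0.8712 0.9885 0.0709] w 0.08474092160541834 slide [-7.47 -4.14  6.52] turn [0.04 0.03 0.02]
```

{"fn": "arm_command", "kwargs": {"gripper": [8.5, 8.5, 8.5, 8.5, 8.5], "slide": [[-3, -1.6, 2.5], [-6, -3.3, 5], [-7.5, -4.1, 6.5], [-7.5, -4.1, 6.5], [-7.5, -4.1, 6.5]], "turn": [[0, 0, 0], [0, 0, 0], [0, 0, 0], [0, 0, 0], [0, 0, 0]]}}

```text
clock: 1.35
position: [0.5277, 0.3052, 0.1309]
tool_rot: [3.141, -0.0, 2.918]
force: [-0.1, -0.5, -0.1]
grip_width: 0.0848
```

```bash
python3 - <<'E'
from h import *
go(.5295,.302,.022,2.917)
ims=[]
for n,(x,y) in(('scene',(427,225)),('top',(218,205))):
    im=vision.grab_frame(n);cv2.imwrite(f'pics/{n}1.png',im);ims.append(cv2.resize(im[y-50:y+50,x-50:x+50],None,fx=4,fy=4,interpolation=3))
cv2.imwrite('pics/c2.png',np.hstack(ims))
E
```

```text
clock 1.35 pos [0.5277 0.3052 0.1309] [ 3.1406 -0.0001  2.9176] F [-0.0981 -0.5099 -0.0655] w 0.08484082671011484 slide [-0.25 -0.28 10.89] turn [ 0.06 -0.    0.04]
```

View pics/c2.png

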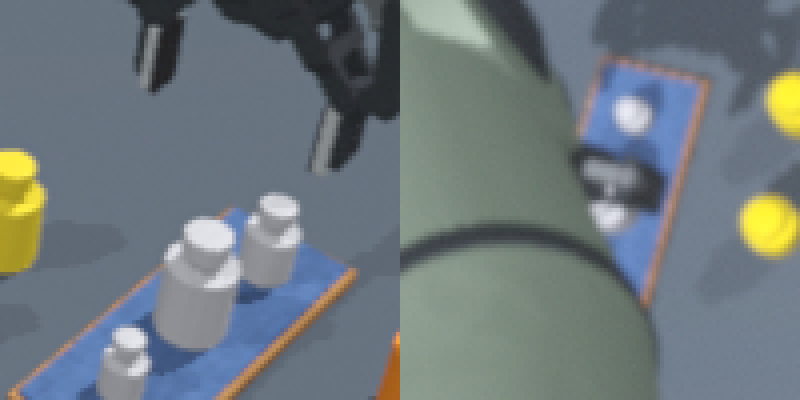

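```bash
python3 -c "
from h import *
print(proj('scene',(.5277,.3052,.144)),proj('scene',(.5277,.3052,.131)))
go(.5295,.302,.022,2.917)"
```

```text
[[435.6501 204.9716]] [[434.475  210.3511]]
clock 1.45 pos [0.5278 0.3052 0.1311] [3.1404 0.0004 2.918 ] F [ 0.6308 -0.1354  1.3954] w 0.08486156069041666 slide [-0.23 -0.28 10.91] turn [0.07 0.02 0.06]
```

{"fn": "arm_command", "kwargs": {"gripper": [8.5, 8.5, 8.5, 8.5, 8.5], "slide": [[-0.3, -0.3, 2], [-0.3, -0.3, 4.5], [-0.3, -0.3, 7], [-0.3, -0.3, 9], [-0.3, -0.3, 9]], "turn": [[0, 0, 0], [0, 0, 0], [0, 0, 0], [0, 0, 0], [0, 0, 0]]}}

```text
clock: 2.08
position: [0.5298, 0.3003, 0.0393]
tool_rot: [-3.14, -0.001, 2.917]
force: [0.1, -0.6, 1.0]
grip_width: 0.0846
```

{"fn": "arm_command", "kwargs": {"gripper": [8.5, 3, 3, 3, 3], "slide": [[0, 0.1, 1.7], [0, 0.1, 1.7], [0, 0.1, 1.7], [0, 0.1, 1.7], [0, 0.1, 1.7]], "turn": [[0, 0, 0], [0, 0, 0], [0, 0, 0], [0, 0, 0], [0, 0, 0]], "force": 50}}

```text
clock: 2.7
position: [0.5313, 0.3017, 0.0241]
tool_rot: [3.14, 0.001, 2.916]
force: [-1.0, 1.3, 5.8]
grip_width: 0.0368
```

{"fn": "arm_command", "kwargs": {"gripper": [3, 3, 3], "slide": [[0, 0, 0], [0, 0, 0], [0, 0, 0]], "turn": [[0, 0, 0], [0, 0, 0], [0, 0, 0]]}}

```text
clock: 3.08
position: [0.5313, 0.3016, 0.0241]
tool_rot: [3.14, 0.001, 2.916]
force: [-1.5, 1.9, 5.9]
grip_width: 0.0367
```

{"fn": "arm_command", "kwargs": {"gripper": [3, 3, 3, 3, 3], "slide": [[0, 0, -2], [0, 0, -6], [0, 0, -11], [0, 0, -15], [0, 0, -15]], "turn": [[0, 0, 0], [0, 0, 0], [0, 0, 0], [0, 0, 0], [0, 0, 0]]}}

```text
clock: 3.7
position: [0.5321, 0.3017, 0.1773]
tool_rot: [3.138, 0.004, 2.916]
force: [0.7, 0.5, -4.9]
grip_width: 0.0366
```

```bash
python3 - <<'E'
from h import *
go(.603,-.021,.16,2.9)
# refine pan centre & hole: sub-pixel in first pictures
from scipy.optimize import minimize
from scipy.ndimage import map_coordinates
a=np.linspace(0,2*np.pi,180,endpoint=False)
def circ(x,y,z,r):return np.c_[x+r*np.cos(a),y+r*np.sin(a),0*a+z]
for n in('top','scene'):
    g=cv2.imread(f'pics/{n}0.png').astype(float).min(2)
    smp=lambda x,y,z,r:map_coordinates(g,proj(n,circ(x,y,z,r))[:,::-1].T,order=1)
    f=lambda x,y:np.abs(smp(x,y,.0835,.0575)-smp(x,y,.0835,.0625)).mean()
    # pan outline
    X=np.arange(.590,.616,.0005);Y=np.arange(-.034,-.008,.0005)
    b=max((f(x,y),x,y) for x in X for y in Y)
    fr=lambda x,y:(smp(x,y,.0835,.023)+smp(x,y,.0835,.027)-2*smp(x,y,.0835,.025)).mean()
    b2=max((fr(x,y),x,y) for x in X for y in Y)
    print(n,'pan',b,'ring',b2)
    # hole plate/hole
    p=proj(n,[.5119,.0318,.071])[0].round().astype(int);print(p);print(g[p[1]-7:p[1]+8,p[0]-8:p[0]+9].astype(int))
E
```

```text
clock 3.7 pos [0.5321 0.3017 0.1773] [3.1375 0.0039 2.916 ] F [ 0.7262  0.5476 -4.8569] w 0.036644954556858275 slide [-14.13 -29.88   1.67] turn [0.23 0.22 0.92]
top pan (np.float64(30.70860961861161), np.float64(0.6029999999999985), np.float64(-0.01999999999999999)) ring (np.float64(4.039355568487367), np.float64(0.6049999999999983), np.float64(-0.01999999999999999))
[317 211]
[[199 200 199 199 198 197 195 193 191 186 183 179 181 187 197 200 200]
 [200 198 194 191 189 185 180 174 169 166 159 156 161 179 194 200 201]
 [198 192 181 172 166 160 153 147 144 138 135 137 147 172 191 199 201]
 [199 191 171 151 140 137 133 130 127 127 126 129 139 165 189 199 201]
 [199 191 171 144 129 127 123 119 112 115 119 124 134 158 185 198 200]
 [199 194 177 148 130 123 117 104  99 103 110 120 132 152 179 195 200]
 [200 197 181 152 130 122 110  94  83  86  99 117 127 148 174 194 199]
 [199 198 186 158 133 122 106  87  76  80  98 114 128 141 168 189 199]
 [199 199 189 165 137 122 112  97  87  90 104 119 126 137 161 188 198]
 [199 199 191 173 144 127 119 114 108 110 115 124 126 135 156 181 197]
 [198 198
[... 933 characters left out ...]
172 140 110 106 109 111 118 121 127 136 144 160 167 175 180]
 [181 180 156 120 107 106 107 109 108 109 107 109 110 118 120 128 168]
 [181 165 132 109 106 103 101 102 105 107 108 107 107 105 106 134 170]
 [177 146 112 105 104  94  88  88  92  95  99 104 107 105 119 163 179]
 [157 121 105 106 106  98  90  87  88  91  98 105 105 111 146 174 181]
 [140 111 106 104 104 104 104 102  99 103 105 106 106 124 166 180 181]
 [160 148 133 118 110 109 109 108 104 105 106 105 108 147 175 182 181]
 [179 178 177 175 165 159 149 133 118 110 108 110 134 168 180 181 181]
 [181 181 181 182 180 179 178 177 175 166 159 151 166 179 181 181 181]
 [181 181 181 181 181 181 181 182 182 180 179 178 179 181 181 181 180]]
```

{"fn": "arm_command", "kwargs": {"gripper": [3, 3, 3, 3, 3], "slide": [[-1, -2.5, 0], [-3.5, -7.5, 0], [-6, -13, 0], [-8.5, -18.5, 0], [-11, -24, 0]], "turn": [[0, 0, 0], [0, 0, 0], [0, 0, 0], [0, 0, 0], [0, 0, 0]]}}

```text
clock: 4.32
position: [0.5839, 0.0406, 0.1727]
tool_rot: [-3.141, -0.001, 2.916]
force: [1.6, -0.0, -5.0]
grip_width: 0.0366
```

{"fn": "arm_command", "kwargs": {"gripper": [3, 3, 3, 3, 3], "slide": [[-1.5, -3, 0], [-2.5, -5, 0.5], [-3.1, -5.9, 1], [-3.1, -5.9, 1.5], [-3.1, -5.9, 1.5]], "turn": [[0, 0, 0], [0, 0, 0], [0, 0, 0], [0, 0, 0], [0, 0, 0]]}}

```text
clock: 4.95
position: [0.601, -0.0205, 0.1576]
tool_rot: [3.141, -0.001, 2.918]
force: [-0.3, 0.6, -4.2]
grip_width: 0.0363
```

```bash
python3 - <<'E'
from h import *
print('hole scene',at('scene',(318.2,190.5),.071),'top',at('top',(317.2,210.8),.071))
go(.6045,-.0197,.12,2.916)
ims=[]
for n,(x,y) in(('scene',(276,175)),('top',(338,180))):
    im=vision.grab_frame(n);cv2.imwrite(f'pics/{n}2.png',im);ims.append(cv2.resize(im[y-50:y+50,x-50:x+50],None,fx=4,fy=4,interpolation=3))
cv2.imwrite('pics/c3.png',np.hstack(ims))
E
```

```text
hole scene [0.5181 0.0347 0.071 ] top [0.5122 0.0324 0.071 ]
clock 4.95 pos [ 0.601  -0.0205  0.1576] [ 3.1414 -0.0013  2.9177] F [-0.2633  0.6439 -4.212 ] w 0.036254529617463026 slide [-0.33  0.15  3.76] turn [ 0.01 -0.08  0.1 ]
```

View pics/c3.png

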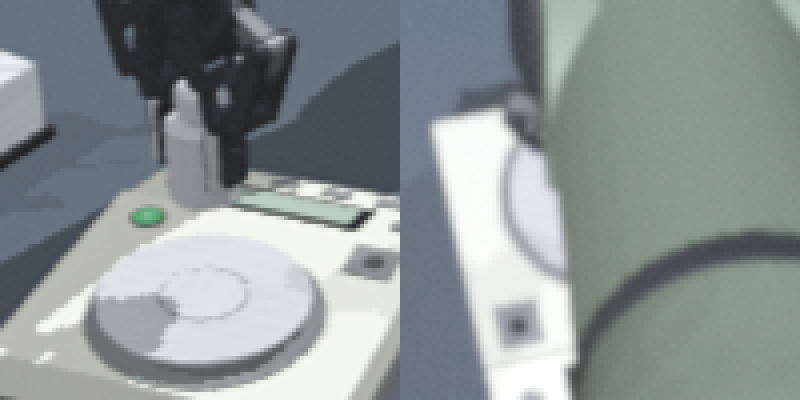

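```bash
python3 - <<'E'
from h import *
a=np.linspace(0,2*np.pi,90)
im=cv2.imread('pics/scene2.png');x0,y0=226,125
big=cv2.resize(im[y0:y0+100,x0:x0+100],None,fx=6,fy=6,interpolation=3)
def draw(x,y,zb,col):
  for z,r in((0,.019),(.044,.019),(.05,.0125),(.064,.0125)):
    p=(proj('scene',np.c_[x+r*np.cos(a),y+r*np.sin(a),0*a+zb+z])-(x0,y0)+.5)*6
    cv2.polylines(big,[p.round().astype(np.int32)],True,col,1)
draw(.601-.0018,-.0205,.1455,(0,0,255))
p=(proj('scene',np.c_[.6045+.025*np.cos(a),-.0197+.025*np.sin(a),0*a+.0835])-(x0,y0)+.5)*6
cv2.polylines(big,[p.round().astype(np.int32)],True,(0,200,0),1)
p=(proj('scene',np.c_[.515+.006*np.cos(a),.0335+.006*np.sin(a),0*a+.071])-(x0,y0)+.5)*6
cv2.polylines(big,[p.round().astype(np.int32)],True,(0,200,0),1)
cv2.imwrite('pics/c4.png',big)
E
```

```text
(no output)
```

View pics/c4.png

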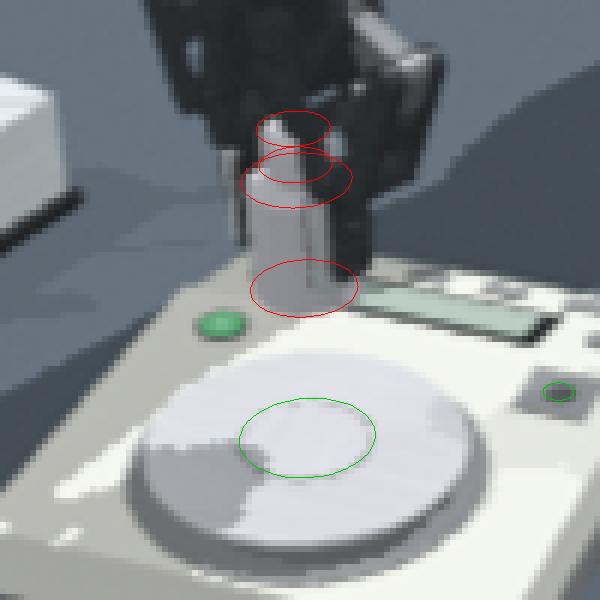

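{"fn": "arm_command", "kwargs": {"gripper": [3, 3, 3, 3, 3], "slide": [[-0.3, 0.1, 1.5], [-0.5, 0.2, 3.5], [-0.5, 0.2, 5], [-0.5, 0.2, 5.6], [-0.5, 0.2, 5.6]], "turn": [[0, 0, 0], [0, 0, 0], [0, 0, 0], [0, 0, 0], [0, 0, 0]]}}

```text
clock: 5.68
position: [0.6066, -0.021, 0.1017]
tool_rot: [-3.141, -0.001, 2.916]
force: [0.4, 0.2, -4.2]
grip_width: 0.0366
```

{"fn": "arm_command", "kwargs": {"gripper": [3, 3, 3, 3, 3], "slide": [[0, 0, 0.1], [0, 0, 0.2], [0, 0, 0.3], [0, 0, 0.4], [0, 0, 0.5]], "turn": [[0, 0, 0], [0, 0, 0], [0, 0, 0], [0, 0, 0], [0, 0, 0]]}}

```text
clock: 6.3
position: [0.6068, -0.021, 0.0972]
tool_rot: [-3.142, 0.0, 2.916]
force: [0.5, 0.3, -5.9]
grip_width: 0.037
```

```bash
python3 -c "
from h import *
go(.605,-.0197,.0956,2.916)"
```

```text
clock 6.3 pos [ 0.6068 -0.021   0.0972] [-3.1416  0.      2.9163] F [ 0.4781  0.3441 -5.8582] w 0.03703080446500531 slide [0.21 0.09 0.16] turn [-0.    0.    0.02]
```

{"fn": "arm_command", "kwargs": {"gripper": [3, 3, 3, 3, 3], "slide": [[0, 0.1, 0.05], [0, 0.1, 0.1], [0, 0.1, 0.15], [0, 0.1, 0.18], [0, 0.1, 0.2]], "turn": [[0, 0, 0], [0, 0, 0], [0, 0, 0], [0, 0, 0], [0, 0, 0]]}}

```text
clock: 6.92
position: [0.6071, -0.02, 0.0956]
tool_rot: [3.142, 0.0, 2.916]
force: [-4.2, 1.1, 8.3]
grip_width: 0.0369
```

```bash
python3 - <<'E'
from h import *
go(.605,-.0197,.0956,2.916)
a=np.linspace(0,2*np.pi,90)
im=vision.grab_frame('scene');x0,y0=226,125
cv2.imwrite('pics/scene3.png',im)
big=cv2.resize(im[y0:y0+100,x0:x0+100],None,fx=6,fy=6,interpolation=3)
for r in(.019,.025):
    p=(proj('scene',np.c_[.6055+r*np.cos(a),-.0197+r*np.sin(a),0*a+.0835])-(x0,y0)+.5)*6
    cv2.polylines(big,[p.round().astype(np.int32)],True,(0,200,0),1)
cv2.imwrite('pics/c5.png',big)
E
```

```text
clock 6.925 pos [ 0.6071 -0.02    0.0956] [3.1415 0.0002 2.9163] F [-4.228   1.0598  8.3016] w 0.036908609378738785 slide [ 0.21 -0.02  0.  ] turn [0.   0.01 0.02]
```

View pics/c5.png

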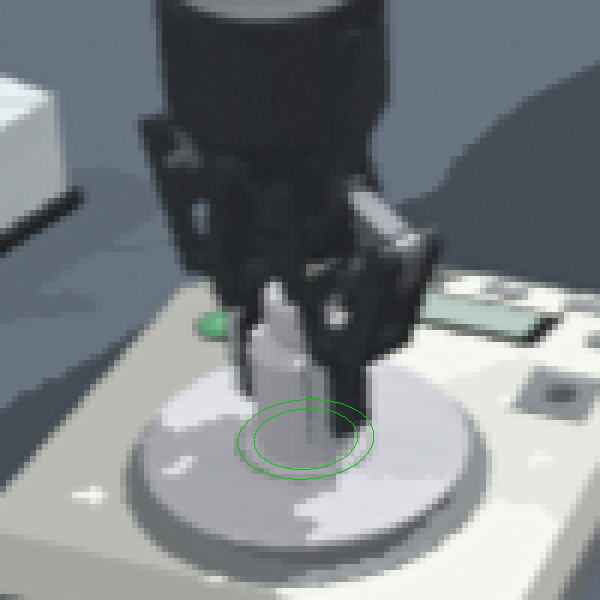

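{"fn": "arm_command", "kwargs": {"gripper": [3, 3, 4.5, 6, 7], "slide": [[0, 0, -0.05], [0, 0, -0.05], [0, 0, -0.05], [0, 0, -0.05], [0, 0, -0.05]], "turn": [[0, 0, 0], [0, 0, 0], [0, 0, 0], [0, 0, 0], [0, 0, 0]]}}

```text
clock: 7.6
position: [0.6072, -0.02, 0.0958]
tool_rot: [3.142, 0.0, 2.916]
force: [0.2, -0.5, 0.4]
grip_width: 0.0701
```

```bash
python3 - <<'E'
from h import *
go(.605,-.0197,.0956,2.916)
a=np.linspace(0,2*np.pi,90)
im=vision.grab_frame('scene');x0,y0=226,125
cv2.imwrite('pics/scene4.png',im)
big=cv2.resize(im[y0+20:y0+100,x0:x0+100],None,fx=6,fy=6,interpolation=3)
for r in(.019,.025):
    p=(proj('scene',np.c_[.6055+r*np.cos(a),-.0197+r*np.sin(a),0*a+.0835])-(x0,y0+20)+.5)*6
    cv2.polylines(big,[p.round().astype(np.int32)],True,(0,200,0),1)
cv2.imwrite('pics/c6.png',big)
E
```

```text
clock 7.6 pos [ 0.6072 -0.02    0.0958] [3.1415 0.0003 2.9162] F [ 0.1929 -0.5144  0.4273] w 0.07006769565669824 slide [ 0.22 -0.02  0.02] turn [0.   0.01 0.01]
```

View pics/c6.png

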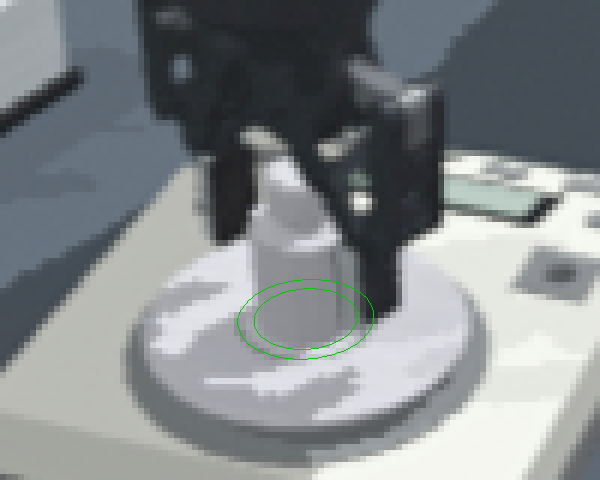

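{"fn": "arm_command", "kwargs": {"gripper": [8, 8, 8, 8, 8], "slide": [[0, 0, -1], [0, 0, -4], [0, 0, -8], [0, 0, -12], [0, 0, -15]], "turn": [[0, 0, 0], [0, 0, 0], [0, 0, 0], [0, 0, 0], [0, 0, 0]]}}

```text
clock: 8.28
position: [0.6072, -0.02, 0.2483]
tool_rot: [3.141, 0.002, 2.916]
force: [0.5, 0.5, -0.6]
grip_width: 0.0805
```

```bash
python3 - <<'E'
from h import *
im=vision.grab_frame('scene');cv2.imwrite('pics/scene5.png',im)
# silhouette of weight by difference with first picture near ring
o=cv2.imread('pics/scene0.png').astype(float);d=np.abs(im.astype(float)-o).max(2)
# edge-gradient fit: vertical sides & base of the body cylinder + rims
from scipy.ndimage import map_coordinates,gaussian_filter
g=im.astype(float).mean(2);gm=np.hypot(gaussian_filter(g,.6,order=(0,1)),gaussian_filter(g,.6,order=(1,0)))
a=np.linspace(0,2*np.pi,90)
def score(x,y):
    P=np.r_[[c for z,r in((.0835,.019),(.1275,.019)) for c in np.c_[x+r*np.cos(a),y+r*np.sin(a),0*a+z]]]
    h=cv2.convexHull(proj('scene',P).astype(np.float32))[:,0]
    h=np.vstack([h,h[:1]]);s=np.r_[0,np.cumsum(np.hypot(*np.diff(h,axis=0).T))];t=np.linspace(0,s[-1],150)
    q=np.c_[np.interp(t,s,h[:,0]),np.interp(t,s,h[:,1])];return map_coordinates(gm,q[:,::-1].T,order=1).mean()
print(sorted(((score(x,y),x,y) for x in np.arange(.595,.616,.0005) for y in np.arange(-.030,-.010,.0005)),reverse=True)[:4])
go(.4485,-.342,.22,np.pi)
x0,y0=226,125
cv2.imwrite('pics/c7.png',np.hstack([cv2.resize(im[135:215,226:326],None,fx=5,fy=5,interpolation=3),cv2.resize(im[105:185,165:225],None,fx=5,fy=5,interpolation=3)]))
E
```

```text
[(np.float64(24.353617404283995), np.float64(0.603999999999999), np.float64(-0.01999999999999999)), (np.float64(24.301579302253117), np.float64(0.6044999999999989), np.float64(-0.01949999999999999)), (np.float64(24.25603583246289), np.float64(0.603499999999999), np.float64(-0.01999999999999999)), (np.float64(24.251388555914488), np.float64(0.603999999999999), np.float64(-0.01949999999999999))]
clock 8.325 pos [ 0.6085 -0.0201  0.2518] [3.1399 0.0058 2.916 ] F [0.9468 0.7833 2.9737] w 0.08004647171094208 slide [  8.42 -34.96   3.08] turn [  0.06   0.34 -12.92]
```

View pics/c7.png

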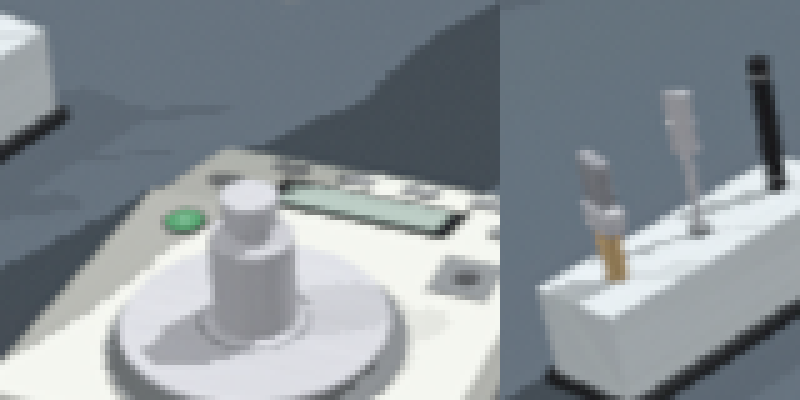

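The weight stands free inside the ring, about 2 mm off centre in the same camera (.604,-.020 against .6055,-.0195). Next is the stylus.

{"fn": "arm_command", "kwargs": {"gripper": [8, 8, 7, 6, 5], "slide": [[1, -5, 0], [2.5, -11, 0], [4, -17, 0], [5.5, -23, 0], [7, -29, 0]], "turn": [[0, 0, -2], [0, 0, -5], [0, 0, -8], [0, 0, -11], [0, 0, -13]]}}

```text
clock: 8.95
position: [0.4729, -0.2887, 0.2464]
tool_rot: [-3.141, 0.001, -3.139]
force: [1.2, -0.7, -0.1]
grip_width: 0.0498
```

{"fn": "arm_command", "kwargs": {"gripper": [5, 5, 5, 5], "slide": [[0, -3, 0], [0, -6, 0], [0, -6, 0], [0, -6, 0]], "turn": [[0, 0, 0], [0, 0, 0], [0, 0, 0], [0, 0, 0]]}}

```text
clock: 9.45
position: [0.4742, -0.3464, 0.2459]
tool_rot: [3.141, 0.0, -3.14]
force: [0.4, 0.7, 0.3]
grip_width: 0.0502
```

```bash
python3 -c "
from h import *
from workcell import bot
go(.4485,-.342,.098,np.pi);print(bot.observe()['qpos'])"
```

```text
clock 9.45 pos [ 0.4742 -0.3464  0.2459] [ 3.1413  0.0001 -3.1397] F [0.3824 0.6965 0.2854] w 0.050161128226915 slide [ 2.57  0.44 14.79] turn [0.02 0.01 0.11]
[ 0.5023  0.4463  0.039   1.6892 -0.0203  1.0065  2.1211]
```

{"fn": "arm_command", "kwargs": {"gripper": [5, 5, 5, 5, 5], "slide": [[2, 0.4, 1], [2.6, 0.4, 4], [2.6, 0.4, 7], [2.6, 0.4, 7], [2.6, 0.4, 7]], "turn": [[0, 0, 0], [0, 0, 0], [0, 0, 0], [0, 0, 0], [0, 0, 0]]}}

```text
clock: 10.07
position: [0.4488, -0.3429, 0.1769]
tool_rot: [-3.141, 0.001, -3.139]
force: [-0.2, 0.2, 0.1]
grip_width: 0.0496
```

```bash
python3 - <<'E'
from h import *
go(.4485,-.342,.098,np.pi)
im=vision.grab_frame('scene');cv2.imwrite('pics/scene6.png',im)
t=vision.grab_frame('top');cv2.imwrite('pics/top6.png',t)
cv2.imwrite('pics/c8.png',np.hstack([cv2.resize(im[85:165,175:255],None,fx=5,fy=5,interpolation=3),cv2.resize(t[190:270,420:500],None,fx=5,fy=5,interpolation=3)]))
E
```

```text
clock 10.075 pos [ 0.4488 -0.3429  0.1769] [-3.1411  0.001  -3.1393] F [-0.2218  0.1562  0.1064] w 0.04963745940110706 slide [0.04 0.09 7.89] turn [-0.03  0.06  0.13]
```

View pics/c8.png

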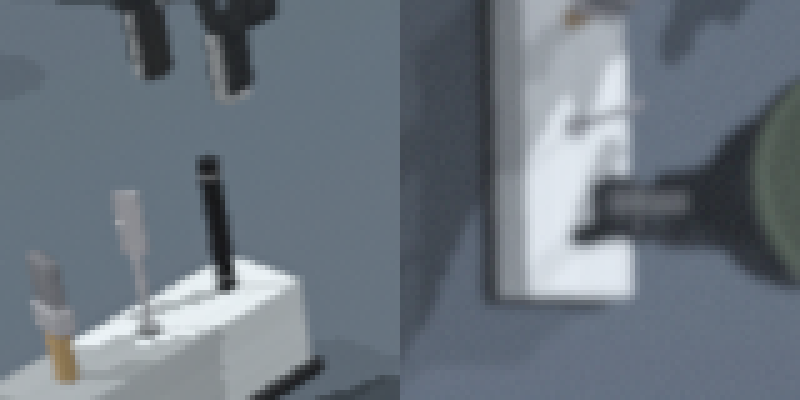

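{"fn": "arm_command", "kwargs": {"gripper": [5, 5, 5, 5, 5], "slide": [[0, 0.1, 2], [0, 0.1, 4.5], [0, 0.1, 7], [0, 0.1, 7.9], [0, 0.1, 7.9]], "turn": [[0, 0, 0], [0, 0, 0], [0, 0, 0], [0, 0, 0], [0, 0, 0]]}}

```text
clock: 10.8
position: [0.4483, -0.3422, 0.0971]
tool_rot: [-3.142, 0.0, -3.14]
force: [0.3, 0.3, -0.1]
grip_width: 0.0504
```

{"fn": "arm_command", "kwargs": {"gripper": [3, 2, 0.8, 0.8, 0.8], "slide": [[0, 0, 0], [0, 0, 0], [0, 0, 0], [0, 0, 0], [0, 0, 0]], "turn": [[0, 0, 0], [0, 0, 0], [0, 0, 0], [0, 0, 0], [0, 0, 0]], "force": 60}}

```text
clock: 11.42
position: [0.4484, -0.3421, 0.0973]
tool_rot: [-3.141, 0.001, -3.14]
force: [-0.4, 2.2, 6.9]
grip_width: 0.0113
```

{"fn": "arm_command", "kwargs": {"gripper": [0.8, 0.8, 0.8, 0.8, 0.8], "slide": [[0, 0, -1], [0, 0, -4], [0, 0, -8], [0, 0, -12], [0, 0, -16]], "turn": [[0, 0, 0], [0, 0, 0], [0, 0, 0], [0, 0, 0], [0, 0, 0]]}}

```text
clock: 12.05
position: [0.4478, -0.3421, 0.2588]
tool_rot: [-3.141, 0.0, -3.14]
force: [0.9, 0.2, -0.5]
grip_width: 0.0113
```

```bash
python3 -c "
from h import *
go(.514,.033,.25,np.pi)"
```

```text
clock 12.05 pos [ 0.4478 -0.3421  0.2588] [-3.1412  0.0004 -3.1401] F [ 0.8693  0.178  -0.4694] w 0.011348927814355553 slide [-6.67 37.5   0.87] turn [-0.02  0.02  0.08]
```

{"fn": "arm_command", "kwargs": {"gripper": [0.8, 0.8, 0.8, 0.8, 0.8], "slide": [[-1, 3, 0], [-2, 9, 0], [-3, 15, 0], [-4, 21, 0], [-5, 27, 0]], "turn": [[0, 0, 0], [0, 0, 0], [0, 0, 0], [0, 0, 0], [0, 0, 0]]}}

```text
clock: 12.68
position: [0.4977, -0.0702, 0.2576]
tool_rot: [-3.141, 0.001, -3.14]
force: [1.8, 0.3, -0.4]
grip_width: 0.0117
```

{"fn": "arm_command", "kwargs": {"gripper": [0.8, 0.8, 0.8, 0.8, 0.8], "slide": [[-1, 5, 0], [-1.6, 8.5, 1], [-1.6, 10.4, 3], [-1.6, 10.4, 5], [-1.6, 10.4, 5]], "turn": [[0, 0, 0], [0, 0, 0], [0, 0, 0], [0, 0, 0], [0, 0, 0]]}}

```text
clock: 13.3
position: [0.5129, 0.0319, 0.2063]
tool_rot: [-3.141, -0.002, -3.14]
force: [0.2, -0.1, 0.0]
grip_width: 0.0116
```

```bash
python3 - <<'E'
from h import *
from workcell import bot
go(.514,.033,.17,np.pi)
im=vision.grab_frame('scene');cv2.imwrite('pics/scene7.png',im)
t=vision.grab_frame('top');cv2.imwrite('pics/top7.png',t)
s=bot.observe()['position'];b=cv2.resize(im[120:220,260:360],None,fx=6,fy=6,interpolation=3)
for P,c in(((s[0],s[1],s[2]-.0833),(0,0,255)),((s[0],s[1],s[2]-.0373),(0,255,255)),((.515,.0335,.071),(0,255,0))):
    p=(proj('scene',P)[0]-(260,120)+.5)*6;cv2.circle(b,tuple(p.round().astype(int)),2,c,-1);print(P,proj('scene',P)[0],proj('top',P)[0])
cv2.imwrite('pics/c9.png',b)
E
```

```text
clock 13.3 pos [0.5129 0.0319 0.2063] [-3.1411 -0.0018 -3.1398] F [ 0.1779 -0.1322  0.0123] w 0.011575749477588956 slide [-0.12  0.11  3.63] turn [-0.03 -0.1   0.1 ]
(np.float64(0.5137699059923267), np.float64(0.03171404777075546), np.float64(0.12432219017638478)) [318.1695 169.797 ] [317.736  207.4481]
(np.float64(0.5137699059923267), np.float64(0.03171404777075546), np.float64(0.17032219017638478)) [318.2079 151.9381] [318.0053 204.8118]
(0.515, 0.0335, 0.071) [318.4965 189.6938] [316.7931 209.7638]
```

View pics/c9.png

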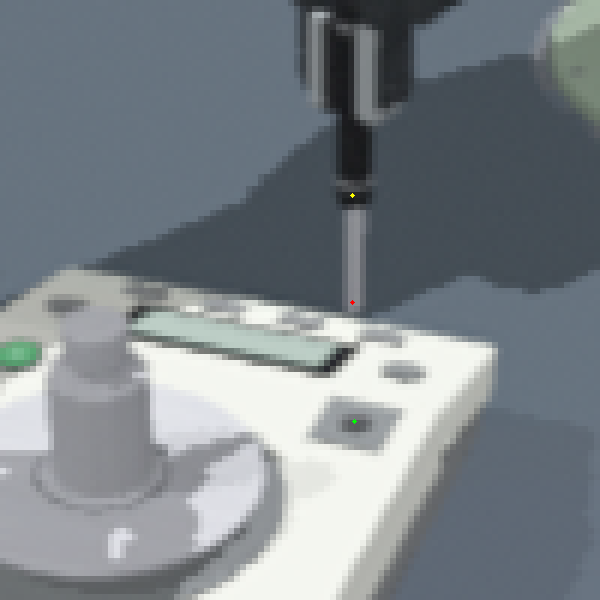

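```bash
python3 - <<'E'
from h import *
from scipy.optimize import minimize
K=6;a=np.linspace(0,2*np.pi,60)
def render(n,x,y,yaw,b,cols):
    W,H=b[2]-b[0],b[3]-b[1];m=np.full((H*K,W*K),cols[0],np.float32);c,s=np.cos(yaw),np.sin(yaw)
    sq=np.array([[-1,-1],[1,-1],[1,1],[-1,1]])*.015@np.array([[c,s],[-s,c]])
    f=lambda P,v:cv2.fillPoly(m,[(((proj(n,np.c_[P+[x,y],np.full(len(P),.071)])-b[:2]+.5)*K-.5)*16).round().astype(np.int32)],float(v),shift=4)
    f(sq,cols[1]);f(.006*np.c_[np.cos(a),np.sin(a)],cols[2])
    return cv2.GaussianBlur(cv2.resize(m,(W,H),interpolation=cv2.INTER_AREA),(0,0),max(.3,cols[3]))
for n,ims,w in(('scene',('scene0','scene7','scene5'),(9,5)),('top',('top0',),(8,8))):
  for f in ims:
    p=proj(n,[.515,.0335,.071])[0].round().astype(int);b=np.array([p[0]-w[0],p[1]-w[1],p[0]+w[0]+1,p[1]+w[1]+1])
    g=cv2.imread(f'pics/{f}.png').astype(float).mean(2)[b[1]:b[3],b[0]:b[2]]
    r=min((minimize(lambda v:np.abs(render(n,v[0]/100,v[1]/100,v[2]/10,b,[v[3]*100,v[4]*100,v[5]*100,v[6]])-g).mean(),[xx,3.3,2,1.8,1.1,.8,.6],method='Nelder-Mead',options=dict(maxiter=1500,xatol=1e-3,fatol=1e-3)) for xx in(51.2,51.8)),key=lambda r:r.fun)
    print(f,r.x,r.fun)
E
```

```text
scene0 [51.6342  3.4914  2.1181  1.8438  1.095   0.8286  0.4876] 2.9027967437792794
scene7 [51.6268  3.4934  0.3749  2.4377  1.5543  0.7508  0.6478] 8.439511422335249
scene5 [51.7029  3.6594  0.7526  2.4457  1.3433  0.8225  0.6068] 13.319958943879584
top0 [51.299   3.1973  2.0037  1.9984  1.3987  0.8175  0.6423] 3.8271493526753537
```

```bash
python3 -c "
from h import *
go(.5155,.0343,.1583,np.pi)"
```

```text
clock 13.4 pos [0.5138 0.0317 0.2076] [-3.1414  0.0007 -3.1404] F [ 0.143   0.186  -0.2769] w 0.011413642816756806 slide [-0.17  0.26  4.93] turn [-0.01  0.04  0.07]
```

{"fn": "arm_command", "kwargs": {"gripper": [0.8, 0.8, 0.8, 0.8, 0.8], "slide": [[-0.1, 0.2, 1], [-0.2, 0.3, 3], [-0.2, 0.3, 4.4], [-0.2, 0.3, 4.8], [-0.2, 0.3, 4.8]], "turn": [[0, 0, 0], [0, 0, 0], [0, 0, 0], [0, 0, 0], [0, 0, 0]]}}

```text
clock: 14.02
position: [0.5156, 0.035, 0.1588]
tool_rot: [-3.142, -0.0, -3.14]
force: [0.2, -0.1, 0.2]
grip_width: 0.0117
```

```bash
python3 - <<'E'
from h import *
from workcell import bot
import time
im=vision.grab_frame('scene');cv2.imwrite('pics/scene8.png',im)
t=vision.grab_frame('top');cv2.imwrite('pics/top8.png',t)
go(.5155,.0343,.1583,np.pi)
s=bot.observe()['position'];k=12;o=(296,160);b=cv2.resize(im[160:205,296:346],None,fx=k,fy=k,interpolation=3)
a=np.linspace(0,2*np.pi,60)
def ring(x,y,z,r,c):
    p=(proj('scene',np.c_[x+r*np.cos(a),y+r*np.sin(a),0*a+z])-o+.5)*k;cv2.polylines(b,[p.round().astype(np.int32)],True,c,1)
ring(s[0],s[1],s[2]-.0833,.003,(0,0,255));ring(s[0],s[1],s[2]-.0373,.0065,(0,255,255));ring(.5163,.0349,.071,.006,(0,255,0))
cv2.imwrite('pics/c10.png',b)
E
```

```text
clock 14.125 pos [0.5158 0.035  0.1592] [ 3.1415  0.0008 -3.1401] F [ 0.1024 -0.0885 -1.4516] w 0.011405852767196259 slide [ 0.03 -0.07  0.09] turn [0.01 0.04 0.09]
```

View pics/c10.png

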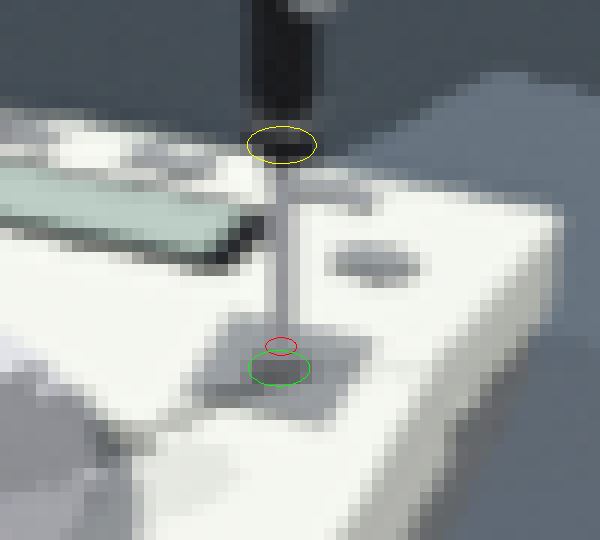

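{"fn": "arm_command", "kwargs": {"gripper": [0.8, 0.8, 0.8, 0.8, 0.8], "slide": [[0, 0, 0.2], [0, 0, 0.4], [0, 0, 0.6], [0, 0, 0.8], [0, 0, 0.9]], "turn": [[0, 0, 0], [0, 0, 0], [0, 0, 0], [0, 0, 0], [0, 0, 0]]}}

```text
clock: 14.75
position: [0.5154, 0.0349, 0.1495]
tool_rot: [-3.141, -0.0, -3.14]
force: [-0.4, -0.8, 0.6]
grip_width: 0.0116
```

{"fn": "arm_command", "kwargs": {"gripper": [0.8, 0.8, 0.8, 0.8, 0.8], "slide": [[0, 0, 0.4], [0, 0, 0.8], [0, 0, 1.2], [0, 0, 1.5], [0, 0, 1.5]], "turn": [[0, 0, 0], [0, 0, 0], [0, 0, 0], [0, 0, 0], [0, 0, 0]]}}

```text
clock: 15.38
position: [0.5153, 0.035, 0.1344]
tool_rot: [-3.142, -0.001, -3.14]
force: [-1.7, -1.2, -2.0]
grip_width: 0.0114
```

{"fn": "arm_command", "kwargs": {"gripper": [0.8, 0.8, 0.8, 0.8, 0.8], "slide": [[0, 0, 0.1], [0, 0, 0.2], [0, 0, 0.3], [0, 0, 0.4], [0, 0, 0.4]], "turn": [[0, 0, 0], [0, 0, 0], [0, 0, 0], [0, 0, 0], [0, 0, 0]]}}

```text
clock: 16.0
position: [0.5155, 0.035, 0.1307]
tool_rot: [-3.142, 0.0, -3.14]
force: [-1.4, -1.9, 3.2]
grip_width: 0.0117
```

{"fn": "arm_command", "kwargs": {"gripper": [0.8, 0.8, 0.8, 0.8, 0.8], "slide": [[0, 0, 0.1], [0, 0, 0.2], [0, 0, 0.25], [0, 0, 0.3], [0, 0, 0.3]], "turn": [[0, 0, 0], [0, 0, 0], [0, 0, 0], [0, 0, 0], [0, 0, 0]]}}

```text
clock: 16.62
position: [0.5158, 0.035, 0.128]
tool_rot: [3.142, 0.001, -3.14]
force: [-2.3, -2.4, 10.0]
grip_width: 0.0115
```

{"fn": "arm_command", "kwargs": {"gripper": [0.8, 0.8, 0.8, 0.8, 0.8], "slide": [[0, 0, 0.05], [0, 0, 0.05], [0, 0, 0.05], [0, 0, 0.05], [0, 0, 0.05]], "turn": [[0, 0, 0], [0, 0, 0], [0, 0, 0], [0, 0, 0], [0, 0, 0]]}}

```text
clock: 17.25
position: [0.5159, 0.035, 0.1278]
tool_rot: [3.142, 0.001, -3.14]
force: [-4.0, -3.1, 17.1]
grip_width: 0.0115
```

```bash
python3 - <<'E'
from h import *
im=vision.grab_frame('scene').astype(float);o=cv2.imread('pics/scene5.png').astype(float)
d=np.abs(im-o).max(2);print('weight region change',d[150:210,262:292].mean(),np.percentile(d[170:205,266:290],95),'tools',d[120:165,175:213].mean())
go(.5155,.035,.128,np.pi)
E
```

```text
weight region change 16.214444444444446 64.0 tools 1.5
clock 17.3 pos [0.516  0.035  0.1278] [ 3.1415  0.0011 -3.1401] F [-3.9156 -3.1095 16.324 ] w 0.011149545305953204 slide [ 0.05 -0.   -0.02] turn [0.   0.06 0.08]
```

```bash
python3 - <<'E'
from h import *
from scipy.ndimage import map_coordinates,gaussian_filter
from workcell import bot
g=vision.grab_frame('scene').astype(float).mean(2);gm=np.hypot(gaussian_filter(g,.6,order=(0,1)),gaussian_filter(g,.6,order=(1,0)))
a=np.linspace(0,2*np.pi,90)
def score(x,y):
    P=np.vstack([np.c_[x+.019*np.cos(a),y+.019*np.sin(a),0*a+z] for z in(.0835,.1275)])
    h=cv2.convexHull(proj('scene',P).astype(np.float32))[:,0]
    h=np.vstack([h,h[:1]]);s=np.r_[0,np.cumsum(np.hypot(*np.diff(h,axis=0).T))];t=np.linspace(0,s[-1],150)
    return map_coordinates(gm,np.c_[np.interp(t,s,h[:,1]),np.interp(t,s,h[:,0])].T,order=1).mean()
print(sorted(((score(x,y),x,y) for x in np.arange(.595,.616,.0005) for y in np.arange(-.030,-.010,.0005)),reverse=True)[:3])
s=bot.observe();print(s['force'],s['position'],s['grip_width'])
E
```

```text
[(np.float64(16.749699951217497), np.float64(0.603499999999999), np.float64(-0.02049999999999999)), (np.float64(16.691241678826554), np.float64(0.603999999999999), np.float64(-0.01999999999999999)), (np.float64(16.686488870920687), np.float64(0.603999999999999), np.float64(-0.02049999999999999))]
[-3.8413 -3.019  16.0567] [0.5159 0.035  0.1278] 0.011338762919147309
```

Weight unmoved, and the switch is bottomed under a steady push. Handing in.

```bash
python3 -c "
from workcell import job_done
print(job_done())"
```

```text
the job is handed in; nothing more can be done
None
```

I stood the 500 g weight on the pan and let go of it. I then took the stylus from the stand and handed in at about 17 s with it still pressing the calibration switch; no verdict was reported.

**Weight:** The last scene-camera fit puts it at (0.6035, -0.0205) m. The ring centre from the same camera is about (0.606, -0.0195) m, so it is roughly 2–3 mm off, against a limit of 6 mm. It looked upright after release, and the fit moved less than 1 mm while the switch was pressed.

**Switch:** The stylus tip is about 26 mm below the hole mouth, judging from the tool height. The push stiffened sharply at the end and held at about 16 N upward, against 4 N for the spring alone, so the switch should be fully down. The gripper opening stayed at about 11 mm on the 13 mm handle.

**Checks that disagreed or were partial:**
- The two cameras differed by 3–4 mm on the hole position. I used the scene camera, which matched the gripper and stylus, and the tip went in without catching.
- About 5 N of sideways force remained at the end, so the shank may be touching the hole wall.
- A simple picture difference around the weight showed change. I put that down to the arm's shadows, since the edge fit showed the weight had not moved.
- The brush and spatula area looked unchanged in the final comparison. I did not re-check the two small weights after lifting the large one.

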